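Load a brass casting through the analyser's spring flap

TASK

Pick up the brass casting by its stem and bring it to the low mouth of the alloy analyser; with its front end push the orange spring flap open and slide it along the lane under the clear roof until it is fully home against the black measuring head, with the head's red plunger pressed in. Feel for the head and press it gently: it is sprung and must not be driven back more than 5 mm. Then let go so that the casting stays home and the flap swings shut behind it, and leave the other castings and things alone.

Things in the scene. Friction and masses are not known exactly. Their poses are not given: they have to be found in the camera images.
- brass_casting: Brass-yellow casting to be loaded: base block 60 x 42 x 20 mm (long side along its x) with an upright stem 24 (x) x 14 (y) mm standing in the middle of its top, overall height 81 mm. Origin: centre of the underside; z up along the stem. About 0.45 kg (varies by a fifth). Stands upright on the green tray, which has three casting places; which place is which varies.
- copper_casting: Red-brown copper casting, a bystander: base block 60 x 42 x 20 mm (long side along its x) with an upright stem 24 (x) x 14 (y) mm standing in the middle of its top, overall height 81 mm. Origin: centre of the underside; z up along the stem. About 0.48 kg.
- aluminium_casting: Silver-grey aluminium casting, a bystander: base block 60 x 42 x 20 mm (long side along its x) with an upright stem 24 (x) x 14 (y) mm standing in the middle of its top, overall height 81 mm. Origin: centre of the underside; z up along the stem. About 0.2 kg.
- tray: Green fixed tray 130 x 360 mm with a 14 mm rim; origin at the centre of its underside on the table, its floor 8 mm above; castings stand along its y about 110 mm apart.
- analyser: Fixed white and blue bench instrument with a loading lane along its x. Origin on the table under the middle of the lane's mouth; +x = loading direction, y left, z up. Bed top 6 mm above the table, x = -95 to 195 mm. White shoulders 26 mm high beside the lane out to y = +-78 mm. Where the measuring head stands is not measured and differs each time: its black face is at x = 130 to 165 mm.
- mouth (a point): Middle of the lane's mouth, on the bed. Lane walls' inner faces 24 mm to either side (left: recess to 45 mm for the opened flap, up to 66 mm past the mouth, then a slant back to 24). Before the mouth two guides, tops 26 mm above the table, flare outwards over 60 mm: 47 mm apart at the mouth, 74 mm at the outer end.
- roof (a point): Middle of the fixed clear roof's top, 96 mm past the mouth. Underside 33 mm, top 37 mm above the table; from the mouth to 192 mm past it. A lengthwise slot 24 mm wide along the middle, open at the mouth, lets a casting's stem run; a base fits under it with 7 mm to spare, not through the slot. Carry it about 1 mm clear of the bed: pressed down it may stub.
- instrument (a point): Centre of the top of the instrument's box: 85 mm above the table, 150 mm long from 195 mm past the mouth, 210 mm wide.
- flap (a joint): Orange spring flap standing across the mouth just above the bed, 62 mm long, 23 mm high, 4 mm thick, hinged on an upright axis at the analyser's x = 0, y = +40 mm. 0 = shut, grows as its free end swings inwards (+x), up to 1.6 rad. Its spring is always trying to shut it (0.02 N m shut, 0.05 N m at 1.6 rad: 1 to 4 N at the casting). It can shut once the casting is home.
- plunger (a joint): Red plunger 10 mm in diameter in the middle of the black head, 10 mm above the bed. 0 = standing out 6 mm towards the mouth, 0.006 m = pressed in flush with the head's face; soft spring, 0.3 to 0.8 N. Less than the casting's friction on the bed, so a casting left home stays there.
- head (a joint): How far the black measuring head (44 mm wide, 22 mm high) is driven back (+x) on its stiff return spring, 4 N per mm, stop at 0.010 m. 0 = at rest. It must never exceed 0.005 m (20 N).
- jar: Jar 70 mm across, 100 mm high on the table, bystander; origin at the centre of its underside.
- wrench: Wrench lying on the table at the left, bystander.
- copper_offcut: Upright copper cylinder 36 mm across, 60 mm high, on the table at the left, bystander; origin at the centre of its underside.
- bushing: Brass ring 56 mm across, 30 mm high, on the table at the left, bystander; origin at the centre of its underside.
- brush: Brush lying on the table beyond the tray, bystander.

How it is judged:
By the outcome, as a careful person would: the job done as asked, in the order asked, and still so for the second after the job is handed in, with the robot touching nothing.
It also fails if it takes over 67 s, if anything falls off the work surface, if the arm or the gripper's body presses on something with over 40 N, if the wrist force passes 120 N, or if a joint passes its speed limit or range.

ROBOT

A 6-joint arm with a two-finger parallel gripper is mounted at the origin on the work surface. World frame = base frame: x ahead of the robot, y to its left, z up, the work surface at z = 0. Lengths are in m, angles in rad, forces in N, time in s.
With the tool pointing down it reaches from about 0.375 to 0.825 m from the base axis. Payload 5.5 kg.
Tool frame: the origin (TCP) lies on the centre line of the jaws, within the pads' length; the fingertips stand 8 mm ahead of it and the grasp point (between the pads) lies 11 mm behind it; z points along the fingers, y is the line along which they close (so a half turn about z gives the same grasp; the last joint's range is limited). The gripper opens to 85 mm and grips with 20 to 120 N. Pads are 22 mm wide; open, the fingers measure 114 mm over their backs; the gripper's body (76 mm by 85 mm) begins 54 mm behind the grasp point. The pads swing forward as they close: fully open they stand 13 mm farther back than shut.
Start: joints at [-1.175, 0.314, -0.047, 1.21, 0, 1.571], TCP at [0.231, -0.554, 0.239] pointing down, gripper open.
Joint ranges: [-2.67, 2.67], [-0.69, 1.73], [-1.03, 1.25], [-2.08, 2.16], [-1.42, 1.45], [-3.14, 3.14]. Speed limits (rad/s): [2.39, 2.39, 3.01, 3.14, 3.14, 3.14].

INTERFACE

Orientations are given as a unit quaternion [w, x, y, z].
In Python, from cell import arm, state, camera, camera_params gives the robot as it stands. Calls block until the motion is done:
- arm.goto(position, orientation): joint-space move of the TCP to a pose.
- arm.move_straight(position, rot=None, rate=0.15): straight line of the TCP; rot=None keeps the orientation; rate is the mean speed in m/s.
- arm.move_j(angles): joint-space move.
- arm.command_gripper(opening, effort=None): finger opening in m; effort is the grip in N (None keeps the last); returns when the fingers have stopped.
- arm.sleep(seconds).
- arm.ik(position, orientation): joint angles nearest the present ones, or None.
- state(): the state.
- camera(name): name is "scene" or "top" or "wrist"; returns the picture (400x640x3 uint8, red, green, blue); there is no depth.
- camera_params(name): a dict with "camera_matrix" (3x3 intrinsics, pixels), "rvec" (rotation vector, rad) and "tvec" (3), from world to camera coordinates, as OpenCV has them. Camera axes: x right, y down, z forward; pixel columns grow to the right and rows downward; lengths in m; the calibration is good to about 2 mm. The wrist camera is an equidistant fisheye: a pixel r from the principal point sees the ray r / f radians off the axis. A picture is of the moment at which its call begins: read the wrist's pose just before it. camera_params takes no time and is no camera call; for the wrist camera it gives the pose at the moment of the call.
A pose or a line that the arm cannot do raises arm.MotionError and nothing moves.
- arm.hand_in(): hands the job in; it is judged then, once.
The state is a dict: "clock": time; "q": joint angles; "qd": joint speeds; "tau": joint torques, N m; "tcp_pos": TCP position; "eef_rot": TCP orientation; "force": force on the tool from outside, world axes, zero at the start; "torque": the same for the moment, N m; "finger_gap": finger opening in m; "finger_force": force on a finger pad.
Only numpy, scipy, OpenCV 4.12 (cv2) and the standard library are available. Lean on these libraries where they do the work, as an engineer would, in place of code of your own. Each camera call takes 0.05 s, during which the arm holds its last target. There are 200 camera calls.

## Working session

There is one attempt and no reset: what is moved stays moved. The work goes in short steps, each a Python script; the robot and the scene stay as the last script left them, time stands still between calls to the robot, and variables do not carry over. Pictures are saved under pics/ and viewed, at most 10 in all, crops included, and the job is handed in when it is done.

```bash
ls; mkdir -p pics; python3 - <<'E'
from cell import arm,state,camera,camera_params
import cv2
for n in ["scene","top","wrist"]:
    p=camera_params(n); im=camera(n); cv2.imwrite(f"pics/{n}0.png",im[:,:,::-1]); print(n,p)
print(state())
E
```

```text
pics
scene {'camera_matrix': array([[518.4486767 ,   0.        , 316.40721495],
       [  0.        , 518.4486767 , 197.49528077],
       [  0.        ,   0.        ,   1.        ]]), 'rvec': array([ 1.22805489,  2.55673869, -0.68083273]), 'tvec': array([ 0.355709  , -0.35207951,  1.59115099])}
top {'camera_matrix': array([[393.80760503,   0.        , 325.91251853],
       [  0.        , 393.80760503, 197.97125718],
       [  0.        ,   0.        ,   1.        ]]), 'rvec': array([ 2.12486007, -2.17818024,  0.0899301 ]), 'tvec': array([0.05914959, 0.55649417, 1.01964649])}
wrist {'camera_matrix': array([[309.70691629,   0.        , 312.14784045],
       [  0.        , 309.70691629, 203.3334095 ],
       [  0.        ,   0.        ,   1.        ]]), 'rvec': array([-2.39709258,  1.59747115,  0.24488257]), 'tvec': array([-0.59850297, -0.03753992,  0.38026665])}
{'clock': 0.15, 'q': array([-1.17497703e+00,  3.14108686e-01, -4.78447867e-02,  1.21020602e+00,
        4.84599983e-06,  1.57082617e+00]), 'qd': array([ 0.00077347, -0.00220821,  0.00222827, -0.00057021,  0.00061933,
        0.0014329 ]), 'tau': array([-1.47315523e-04, -5.40044975e+01,  3.40060008e+01,  1.33419197e-02,
       -2.46013748e-06,  2.09877231e-05]), 'tcp_pos': array([ 0.23117165, -0.5532051 ,  0.2386076 ]), 'eef_rot': array([-6.68752345e-04,  9.80482431e-01,  1.96605540e-01, -1.31647190e-04]), 'force': array([ 0.50437546, -0.82017915, -0.82781007]), 'torque': array([0.01387305, 0.01733362, 0.02564305]), 'finger_force': 0.0, 'finger_gap': 0.085917231039487}
```

View pics/top0.png

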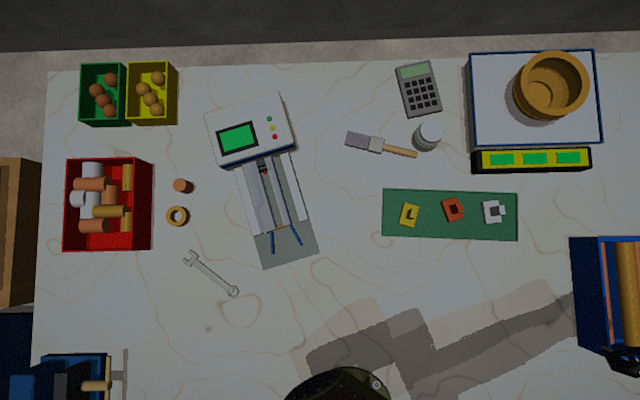

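View pics/scene0.png

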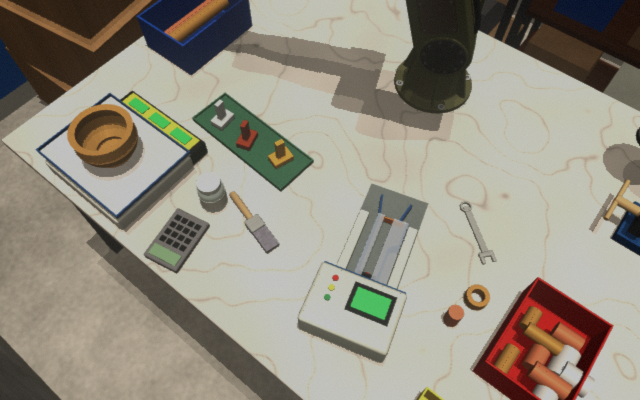

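Top view: the brass casting is on the tray's left place (≈409,214), copper at (454,209), aluminium at (494,211). The analyser's mouth faces the robot near (278,225), with its box at (250,130). I'll take a coarse fix, then go closer with the wrist camera.

```bash
cat > h.py <<'E'
import numpy as np, cv2
from cell import arm,state,camera,camera_params
def ray(p,uv,fish=False):
    K=p["camera_matrix"];R=cv2.Rodrigues(p["rvec"])[0];t=p["tvec"]
    x=(uv[0]-K[0,2])/K[0,0];y=(uv[1]-K[1,2])/K[1,1]
    if fish:
        r=np.hypot(x,y); s=np.sin(r)/r if r>1e-9 else 1.; d=np.array([x*s,y*s,np.cos(r)])
    else: d=np.array([x,y,1.])
    return -R.T@t, R.T@d
def onz(p,uv,z,fish=False):
    o,d=ray(p,uv,fish); return o+d*(z-o[2])/d[2]
def proj(p,X,fish=False):
    K=p["camera_matrix"];R=cv2.Rodrigues(p["rvec"])[0];c=R@np.asarray(X,float)+p["tvec"]
    if fish:
        r=np.hypot(c[0],c[1]);th=np.arctan2(r,c[2]);c=np.array([c[0]/r*th,c[1]/r*th,1])
    else: c=c/c[2]
    return (K@c)[:2]
def tri(rays):
    A=0;b=0
    for o,d in rays:
        d=d/np.linalg.norm(d);M=np.eye(3)-np.outer(d,d);A=A+M;b=b+M@o
    return np.linalg.solve(A,b)
def down(yaw):  # tool z down; tool y axis (closing) at angle yaw from world y
    from scipy.spatial.transform import Rotation as Ro
    M=Ro.from_euler('z',yaw).as_matrix()@np.diag([1,-1,-1.])
    q=Ro.from_matrix(M).as_quat(); return np.array([q[3],*q[:3]])
E
python3 - <<'E'
from h import *
p=camera_params("top"); s=camera_params("scene")
T=lambda u,v,z:print((u,v),onz(p,(u,v),z).round(4))
print("cams",ray(p,(0,0))[0],ray(s,(0,0))[0])
T(409,211,.089)
for c in [(382,240),(517,241),(385,188),(518,194)]: T(*c,.014)   # tray corners
T(264,269,.006);T(318,251,.006) # bed front corners
T(272,253,.026);T(301,246,.026) # guide outer tips
for c in [(205,109),(283,93),(222,167),(297,149)]: T(*c,.085)
print("tcp px",proj(p,[.231,-.553,.239]))
im=cv2.imread("pics/top0.png"); c=cv2.resize(im[85:280,195:330],None,fx=3,fy=3,interpolation=cv2.INTER_CUBIC)
d=cv2.resize(im[190:235,380:470],None,fx=4,fy=4,interpolation=cv2.INTER_CUBIC)
o=np.zeros((585,780,3),np.uint8);o[:585,:405]=c;o[:180,410:770]=d;cv2.imwrite("pics/crop1.png",o)
E
```

```text
cams [0.44145929 0.01838013 1.07593646] [1.0799975  0.40687568 1.2042873 ]
(409, 211) [ 0.5132 -0.163   0.089 ]
(382, 240) [ 0.4428 -0.1014  0.014 ]
(517, 241) [ 0.4319 -0.4571  0.014 ]
(385, 188) [ 0.5827 -0.115   0.014 ]
(518, 194) [ 0.5569 -0.4692  0.014 ]
(264, 269) [0.3726 0.2172 0.006 ]
(318, 251) [0.4174 0.0707 0.006 ]
(272, 253) [0.4153 0.1919 0.026 ]
(301, 246) [0.432  0.1145 0.026 ]
(205, 109) [0.7948 0.3555 0.085 ]
(283, 93) [0.8312 0.1499 0.085 ]
(222, 167) [0.6391 0.3096 0.085 ]
(297, 149) [0.6806 0.1154 0.085 ]
tcp px [623.47873615 339.99767594]
```

View pics/crop1.png

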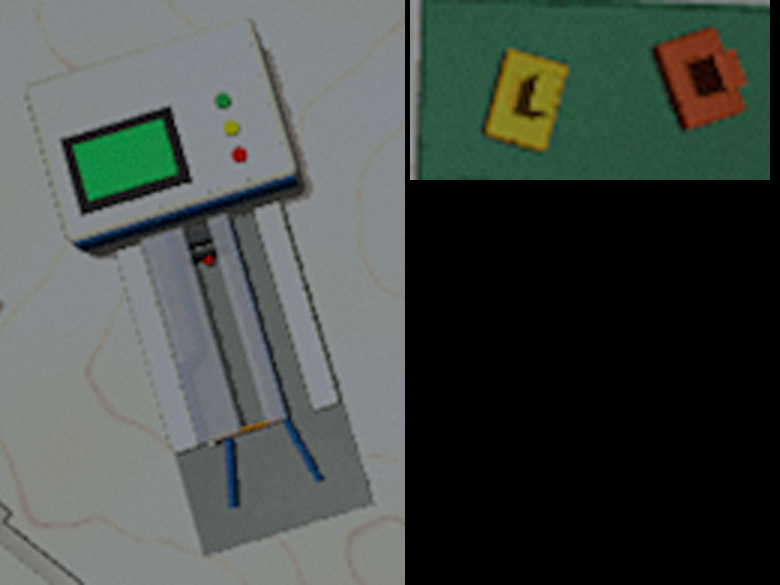

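The crop shows the flap (orange strip at the mouth), blue guides, the red plunger near crop (209,260), and the brass casting with its long side roughly along world x. Now closer wrist-camera views, first of the analyser and then of the brass.

```bash
python3 - <<'E'
from h import *
from scipy.spatial.transform import Rotation as Ro
import pickle
p=camera_params("wrist");st=state();w,x,y,z=st["eef_rot"]
Rt=Ro.from_quat([x,y,z,w]).as_matrix();o,d=ray(p,(312,203),True)
off=Rt.T@(o-st["tcp_pos"]);print("cam in tool",off,Rt.T@d)
yaw=.297;L=np.array([np.cos(yaw),np.sin(yaw)])
m=np.array([.486,.172])
arm.goto([*(m+.02*L),.24],down(yaw)); arm.sleep(.3)
p=camera_params("wrist");im=camera("wrist");print(state()["tcp_pos"],state()["clock"],ray(p,(312,203),True))
cv2.imwrite("pics/wa.png",im[:,:,::-1]);pickle.dump(p,open("wa.pkl","wb"))
arm.goto([.49,-.16,.24],down(-.2)); arm.sleep(.3)
p=camera_params("wrist");im=camera("wrist");print(state()["tcp_pos"],state()["clock"])
cv2.imwrite("pics/wb.png",im[:,:,::-1]);pickle.dump(p,open("wb.pkl","wb"))
E
```

```text
cam in tool [ 0.07686148 -0.00066347 -0.13494604] [-2.96728250e-01 -4.16019322e-04  9.54961870e-01]
[0.50517803 0.17775284 0.23999375] 4.3667 (array([0.57840963, 0.2008917 , 0.37491343]), array([-0.28390323, -0.08625221, -0.95496571]))
[ 0.4899859  -0.15996247  0.23999414] 9.7417
```

View pics/wa.png

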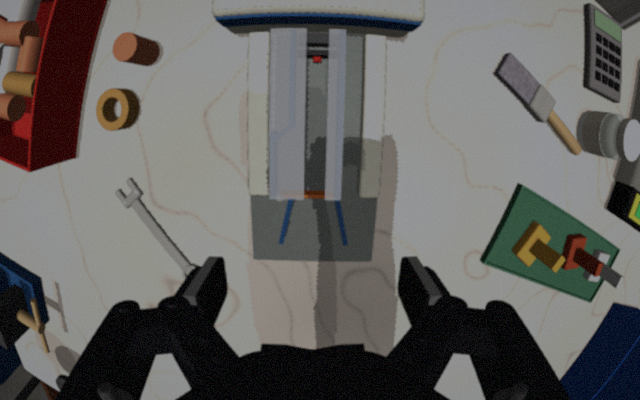

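View pics/wb.png

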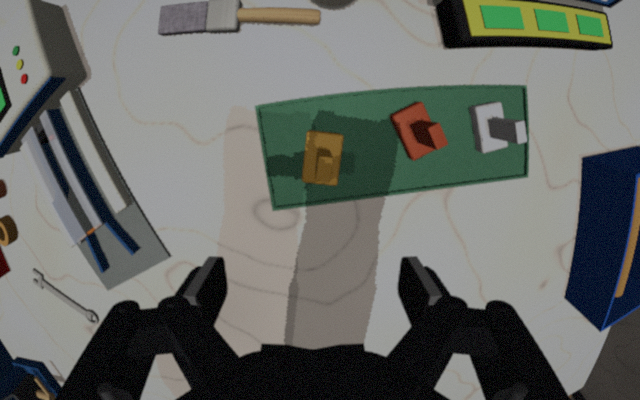

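Wrist view a: bed front corners ≈(254,260),(373,261), guides (281–291, 203–243) and (338–345), flap ≈(315,195), plunger ≈(317,58). View b: brass at ≈(323,158). Zooming in on both to read the edges.

```bash
python3 - <<'E'
from h import *
import pickle
a=cv2.imread("pics/wa.png");b=cv2.imread("pics/wb.png")
o=np.zeros((590,790,3),np.uint8)
c=cv2.resize(a[170:270,240:390],None,fx=3,fy=3,interpolation=cv2.INTER_CUBIC);o[:300,:450]=c
c=cv2.resize(a[30:100,240:390],None,fx=3,fy=3,interpolation=cv2.INTER_CUBIC);o[310:520,:450]=c
c=cv2.resize(b[122:194,296:351],None,fx=6,fy=6,interpolation=cv2.INTER_CUBIC);o[:432,455:785]=c
cv2.imwrite("pics/crop2.png",np.clip(o*1.4,0,255).astype(np.uint8))
pa=pickle.load(open("wa.pkl","rb"))
yaw=.297;L=np.array([np.cos(yaw),np.sin(yaw)]);N=np.array([-L[1],L[0]]);m=np.array([.486,.172])
def loc(uv,z):
    P=onz(pa,uv,z,True);return np.round([(P[:2]-m)@L,(P[:2]-m)@N],4)
h=cv2.cvtColor(a,cv2.COLOR_BGR2HSV)
# blue guides: centre per row
B=cv2.inRange(h,(95,110,40),(130,255,255))
for r in range(202,248,5):
    u=np.flatnonzero(B[r,270:360])+270
    l=u[u<315];g=u[u>315]
    print(r,[ (loc((x.mean(),r),.026),len(x)) for x in (l,g) if len(x)])
for n,lo,hi,roi,z in [("flap",(5,150,60),(20,255,255),(185,205,290,350),.02),("plunger",(0,150,60),(6,255,255),(45,75,300,335),.016)]:
    M=cv2.inRange(h,lo,hi);k=np.zeros_like(M);k[roi[0]:roi[1],roi[2]:roi[3]]=M[roi[0]:roi[1],roi[2]:roi[3]]
    ys,xs=np.nonzero(k)
    if len(ys): print(n,len(ys),xs.min(),xs.max(),ys.min(),ys.max(),loc((xs.mean(),ys.mean()),z))
E
```

```text
202 [(array([-0.0103,  0.0268]), 5), (array([-0.0104, -0.0293]), 4)]
207 [(array([-0.0165,  0.0281]), 5), (array([-0.0166, -0.0301]), 5)]
212 [(array([-0.0228,  0.0295]), 5), (array([-0.0229, -0.0314]), 5)]
217 [(array([-0.0291,  0.0314]), 4), (array([-0.0292, -0.0328]), 5)]
222 [(array([-0.0356,  0.0334]), 5), (array([-0.0357, -0.0336]), 4)]
227 [(array([-0.0421,  0.0349]), 5), (array([-0.0422, -0.035 ]), 4)]
232 [(array([-0.0487,  0.0363]), 5), (array([-0.0488, -0.0364]), 4)]
237 [(array([-0.0554,  0.0384]), 4), (array([-0.0555, -0.0379]), 4)]
242 [(array([-0.0621,  0.0393]), 3), (array([-0.0622, -0.0394]), 4)]
247 []
flap 125 305 323 191 198 [-0.0023 -0.0019]
plunger 42 313 320 56 61 [ 0.1567 -0.0047]
```

View pics/crop2.png

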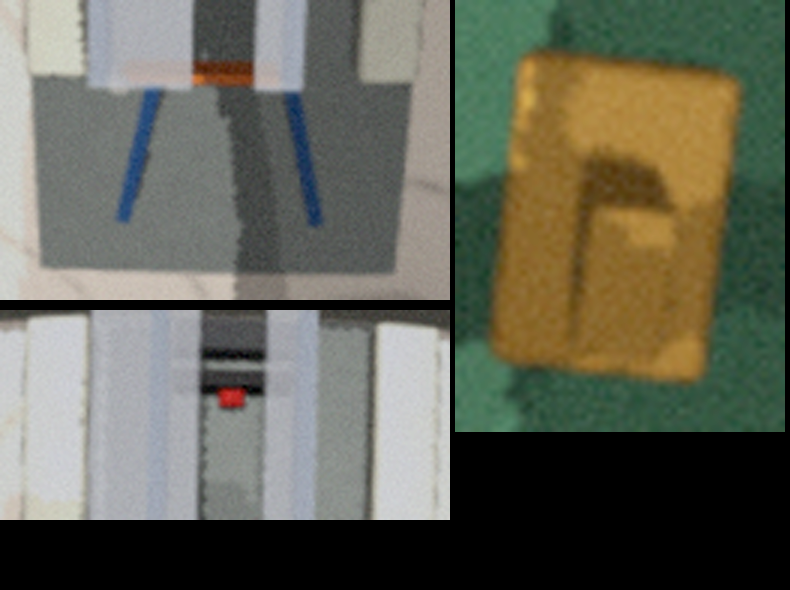

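The crop shows the flap under the roof edge at crop row ~88, the head face at ~393 and the red plunger just in front of it. The brass base corners read clearly: (518,50), (742,75), (705,382), (492,358). The guides and plunger imply a yaw correction of about −0.022.

```bash
python3 - <<'E'
from h import *
import pickle
pa=pickle.load(open("wa.pkl","rb"));pb=pickle.load(open("wb.pkl","rb"))
yaw=.275;L=np.array([np.cos(yaw),np.sin(yaw)]);N=np.array([-L[1],L[0]]);m=np.array([.486,.172])
def loc(uv,z):
    P=onz(pa,uv,z,True);return np.round([(P[:2]-m)@L,(P[:2]-m)@N],4)
for n,uv,z in [("bedfl",(254.3,259),.006),("bedfr",(371.7,260.7),.006),("slotfarL",(307,60),.037),("slotfarR",(328.7,60),.037),("slotL",(304.3,196),.037),("slotR",(324.7,196),.037),
 ("roofL",(269.5,199.3),.037),("roofR",(341,199.3),.037),("shL",(251,195),.026),("shR",(376,197),.026),("tipL",(280.5,244),.026),("tipR",(345.5,245),.026),
 ("head",(316,58),.028),("plung back",(317,58.5),.020),("plunger tip",(317,62),.018)]: print(n,loc(uv,z))
c=[onz(pb,((x-455)/6+296,y/6+122),.028,True) for x,y in [(518,50),(742,75),(705,382),(492,358)]]
c=np.array(c);print(c.round(4),c.mean(0),[np.linalg.norm(c[i]-c[i-1]).round(4) for i in range(4)])
d=c[0]+c[1]-c[2]-c[3];print("yaw",np.arctan2(d[1],d[0]))
e=c[1]+c[2]-c[0]-c[3];print("yaw2",np.arctan2(e[0],-e[1]))
# top camera check by yellow mask
t=cv2.imread("pics/top0.png");h=cv2.cvtColor(t,cv2.COLOR_BGR2HSV);M=cv2.inRange(h,(18,120,60),(35,255,255));k=np.zeros_like(M);k[195:235,390:430]=M[195:235,390:430]
r=cv2.minAreaRect(cv2.findNonZero(k));print(r,onz(camera_params("top"),r[0],.028))
E
```

```text
bedfl [-0.0988  0.0769]
bedfr [-0.0982 -0.0824]
slotfarL [0.1514 0.0093]
slotfarR [ 0.152  -0.0139]
slotL [-0.0001  0.0095]
slotR [ 0.0004 -0.0136]
roofL [-0.0048  0.0494]
roofR [-0.0031 -0.0324]
shL [-0.0032  0.0731]
shR [-0.0025 -0.0754]
tipL [-0.0657  0.0386]
tipR [-0.0655 -0.0423]
head [ 0.1553 -0.0004]
plung back [ 0.1561 -0.0016]
plunger tip [ 0.1523 -0.0017]
[[ 0.5437 -0.1634  0.028 ]
 [ 0.531  -0.2034  0.028 ]
 [ 0.4741 -0.1858  0.028 ]
 [ 0.4869 -0.1466  0.028 ]] [ 0.50893282 -0.17482426  0.028     ] [np.float64(0.0592), np.float64(0.0419), np.float64(0.0595), np.float64(0.0413)]
yaw -0.29458655632113956
yaw2 -0.31080596228271523
((408.61541748046875, 214.57691955566406), (16.22557258605957, 22.891212463378906), 15.255118370056152) [ 0.50814204 -0.17272295  0.028     ]
```

Everything agrees: base 59×42 mm, slot 23 mm wide, roof, shoulders and guides all centred 2 mm off, head face ≈159 mm past the mouth. Grasping the brass.

```bash
cat >> h.py <<'E'
YAW=.275;L=np.array([np.cos(YAW),np.sin(YAW)]);N=np.array([-L[1],L[0]])
MOUTH=np.array([.486,.172])-.0034*L-.002*N
def at(x,y,z): return [*(MOUTH+x*L+y*N),z]
E
python3 - <<'E'
from h import *
import pickle
q=down(-.297);b=[.5087,-.1743]
arm.command_gripper(.05,60)
arm.goto([*b,.13],q)
arm.move_straight([*b,.053],rate=.08); print(state()["force"])
arm.command_gripper(.0,60); s=state();print("gap",s["finger_gap"],s["finger_force"],s["force"])
arm.move_straight([*b,.18],rate=.12)
arm.goto(at(-.11,0,.18),down(YAW)); arm.sleep(.3)
s=state();print(s["tcp_pos"],s["finger_gap"],s["force"],s["clock"])
p=camera_params("wrist");im=camera("wrist");cv2.imwrite("pics/wc.png",im[:,:,::-1]);pickle.dump(p,open("wc.pkl","wb"))
cv2.imwrite("pics/wcv.png",cv2.resize(im[:300,150:480,::-1],None,fx=2,fy=2,interpolation=cv2.INTER_CUBIC))
E
```

```text
[0.02435333 0.41762332 0.45475692]
gap 0.013450008142883765 60.31296730041504 [-0.00993845 -0.11765511  2.46024275]
[0.37740805 0.13925998 0.17999301] 0.013317124113623782 [-0.27334273 -0.80198679 -5.4733637 ] 18.8
```

View pics/wcv.png

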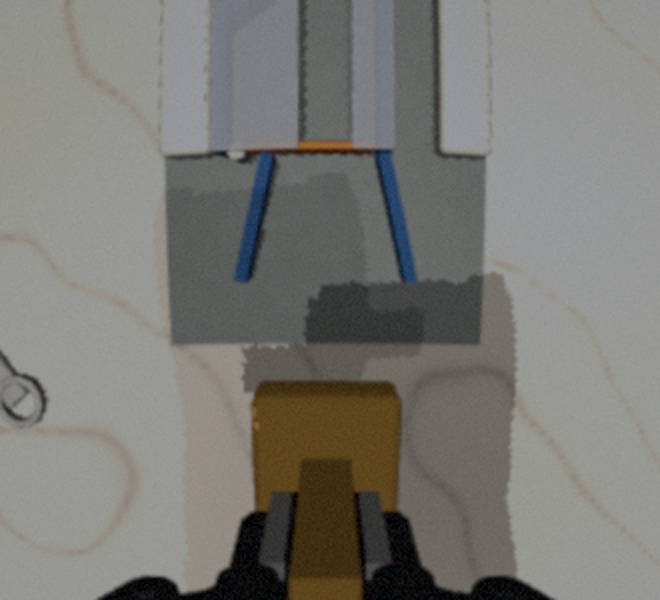

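The casting is held straight. Its front edge spans view px 255–398 at row 390, and the guides' tips are at (242,281) and (408,281). Checking its lateral position and extent in the lane frame.

```bash
python3 - <<'E'
from h import *
import pickle
p=pickle.load(open("wc.pkl","rb"))
def loc(u,v,z):
    P=onz(p,(u/2+150-.25,v/2-.25),z,True)[:2]-MOUTH;return np.round([P@L,P@N],4)
for n,u,v,z in [("baseL",255,392,.155),("baseR",398.5,392,.155),("midL",254,490,.155),("midR",398,490,.155),("tipL",242,281,.026),("tipR",409,281,.026),("guideL",267,158,.026),("guideR",384,158,.026),("slotL",300,135,.037),("slotR",352,135,.037),("bedL",172,343,.006),("bedR",481,343,.006),("shL",163,155,.026),("shR",490,155,.026)]: print(n,loc(u,v,z))
E
```

```text
baseL [-0.0788  0.0195]
baseR [-0.0788 -0.0192]
midL [-0.1078  0.0209]
midR [-0.1079 -0.0201]
tipL [-0.0614  0.0394]
tipR [-0.0615 -0.0387]
guideL [-0.0039  0.0271]
guideR [-0.0039 -0.0265]
slotL [0.0052 0.0115]
slotR [ 0.0052 -0.0113]
bedL [-0.0946  0.0799]
bedR [-0.0948 -0.0803]
shL [-0.0001  0.0761]
shR [-0.0001 -0.0765]
```

Centred to within 0.3 mm. Lowering and entering, reading the force.

```bash
python3 - <<'E'
from h import *
def F():
    f=state()["force"];return np.round([f[:2]@L,f[:2]@N,f[2]],2)
arm.move_straight(at(-.11,0,.052),rate=.12); arm.sleep(.2);print("base",F())
for x in [-.06,-.035,-.02,0,.02,.04,.06,.08,.1,.11]:
    arm.move_straight(at(x,0,.052),rate=.06);f=F();s=state();P=s["tcp_pos"][:2]-MOUTH;print(x,f,np.round([P@L,P@N],4),s["tcp_pos"][2].round(4),s["clock"].round(1))
    if abs(f[0])>9 or abs(f[1])>9: print("STOP");break
E
```

```text
base [ 0.25  0.11 -5.05]Traceback (most recent call last):
  File "<stdin>", line 6, in <module>
AttributeError: 'float' object has no attribute 'round'
```

```bash
python3 - <<'E'
from h import *
def F():
    f=state()["force"];return np.round([f[:2]@L,f[:2]@N,f[2]],2)
for x in [-.035,-.02,0,.02,.04,.06,.08,.1,.11]:
    arm.move_straight(at(x,0,.052),rate=.06);f=F();s=state();P=s["tcp_pos"][:2]-MOUTH;print(x,f,np.round([P@L,P@N],4),round(s["tcp_pos"][2],4),round(s["clock"],1))
    if abs(f[0])>9 or abs(f[1])>9: print("STOP");break
E
```

```text
-0.035 [-0.31  0.38 -5.02] [-0.035  0.   ] 0.0518 21.8
-0.02 [-0.49 -1.54 -5.22] [-0.0197 -0.0003] 0.0519 22.2
0 [-0.91 -0.85 -5.21] [ 0.0009 -0.0001] 0.0521 22.7
0.02 [-0.12 -1.01 -4.9 ] [ 0.0207 -0.    ] 0.0521 23.2
0.04 [-0.36 -0.06 -4.7 ] [ 0.0407 -0.0001] 0.0521 23.7
0.06 [ 0.33 -1.93 -4.77] [ 0.0606 -0.0001] 0.052 24.1
0.08 [-0.25 -0.63 -4.72] [ 0.0805 -0.0001] 0.052 24.6
0.1 [-0.28 -0.23 -4.58] [1.002e-01 1.000e-04] 0.0519 25.1
0.11 [ 0.36  0.22 -4.87] [0.1106 0.    ] 0.0521 25.4
```

```bash
python3 - <<'E'
from h import *
def F(n=6):
    v=[]
    for _ in range(n): arm.sleep(.02);v.append(state()["force"])
    f=np.mean(v,0);return np.round([f[:2]@L,f[:2]@N,f[2]],2)
arm.move_straight(at(.118,0,.052),rate=.04);b=F(10);print("base",b)
x=.118
while x<.1385:
    x+=.0005;arm.move_straight(at(x,0,.052),rate=.02);f=F();print(round(x,4),f)
    if f[0]-b[0]<-2.5: break
P=state()["tcp_pos"][:2]-MOUTH;print(P@L,P@N,state()["clock"],state()["finger_gap"])
E
```

```text
base [-0.32 -0.21 -4.48]
0.1185 [-0.14  0.26 -4.86]
0.119 [ 0.39 -0.05 -5.05]
0.1195 [-0.22  0.11 -4.37]
0.12 [ 0.31 -0.17 -4.85]
0.1205 [-0.03 -0.32 -5.22]
0.121 [ 0.17 -0.1  -5.04]
0.1215 [-0.02  0.29 -4.84]
0.122 [-0.21 -0.32 -4.86]
0.1225 [ 0.13  0.24 -4.54]
0.123 [ 0.04 -0.33 -5.02]
0.1235 [-0.11  0.16 -4.58]
0.124 [ 0.22  0.15 -4.93]
0.1245 [ 0.18  0.15 -4.69]
0.125 [-0.08  0.18 -4.92]
0.1255 [-0.04  0.45 -4.62]
0.126 [-0.07  0.01 -4.81]
0.1265 [-0.32  0.22 -5.04]
0.127 [-0.51 -0.13 -5.02]
0.1275 [-0.37  0.11 -4.84]
0.128 [-0.47  0.   -4.89]
0.1285 [-0.44 -0.05 -5.02]
0.129 [-0.47  0.28 -4.83]
0.1295 [-0.65 -0.01 -4.98]
0.13 [-0.94  0.09 -4.74]
0.1305 [-0.41  0.19 -4.97]
0.131 [-0.71 -0.24 -4.86]
0.1315 [-0.54  0.06 -4.94]
0.132 [-0.48  0.33 -4.7 ]
0.1325 [-1.04 -0.18 -4.33]
0.133 [-2.35  0.36 -3.61]
0.1335 [-3.5  -0.18 -2.9 ]
0.13316250407003935 -1.5223619397608119e-05 36.8 0.013554908790516337
```

Plunger contact at 0.1265 and head at ≈0.1325, exactly 6 mm later. Easing onto the bed, relaxing the press and releasing.

```bash
python3 - <<'E'
from h import *
def F(n=6):
    v=[]
    for _ in range(n): arm.sleep(.02);v.append(state()["force"])
    f=np.mean(v,0);return np.round([f[:2]@L,f[:2]@N,f[2]],2)
z=.052
while z>.0502:
    z-=.0003;arm.move_straight(at(.1334,0,z),rate=.02);f=F();print(round(z,4),f)
    if f[2]>-1: break
arm.move_straight(at(.1330,0,z),rate=.02);print("back",F())
arm.command_gripper(.03,20);print("open",F())
s=state();P=s["tcp_pos"][:2]-MOUTH;print(P@L,P@N,s["tcp_pos"][2],s["finger_gap"])
arm.move_straight(at(.1330,0,.15),rate=.12)
arm.goto(at(.06,0,.24),down(YAW));arm.sleep(.2)
im=camera("wrist");cv2.imwrite("pics/wd.png",cv2.resize(im[:260,190:450,::-1],None,fx=2.3,fy=2.3,interpolation=cv2.INTER_CUBIC));print(state()["clock"])
E
```

```text
0.0517 [-4.08  0.06 -3.43]
0.0514 [-5.14 -0.34 -0.72]
back [-3.78 -0.08 -2.14]
open [ 0.12  0.37 -0.07]
0.1338037040619113 2.5183151316092556e-05 0.05188202726016214 0.03035749984400635
40.0167
```

View pics/wd.png

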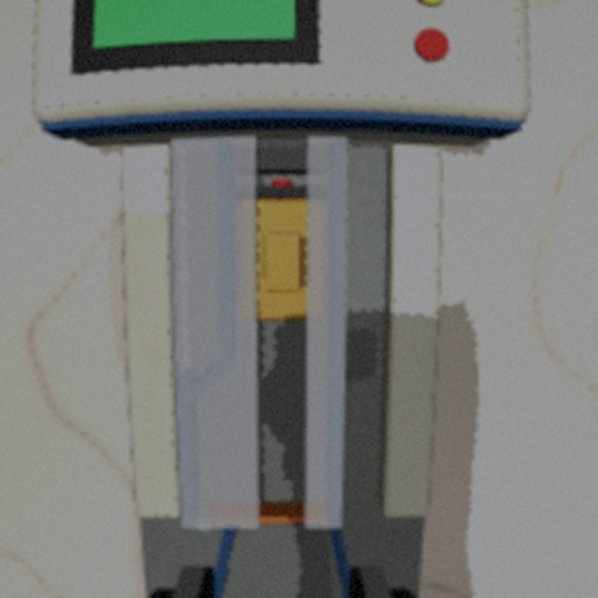

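The flap is shut (orange at ≈(282,512)), the casting is against the head (brass edge at row 198), and the plunger's red tail shows behind the head. It was released with about 3.8 N on the head spring, so a small rebound gap is possible. I'll close the fingers, nudge the stem from behind gently, and back off slowly.

```bash
python3 - <<'E'
from h import *
def F(n=6):
    v=[]
    for _ in range(n): arm.sleep(.02);v.append(state()["force"])
    f=np.mean(v,0);return np.round([f[:2]@L,f[:2]@N,f[2]],2)
arm.command_gripper(0,20)
arm.goto(at(.095,0,.11),down(YAW));arm.move_straight(at(.095,0,.050),rate=.1)
arm.move_straight(at(.104,0,.050),rate=.03)
b=F(10);print("base",b,state()["clock"]);x=.104
while x<.118:
    x+=.0004;arm.move_straight(at(x,0,.050),rate=.02);f=F(4);print(round(x,4),f)
    if f[0]-b[0]<-2.3 or state()["clock"]>56: break
arm.move_straight(at(x-.003,0,.050),rate=.006);print(state()["clock"])
arm.move_straight(at(x-.01,0,.050),rate=.05)
arm.move_straight(at(x-.01,0,.15),rate=.15)
im=camera("wrist");cv2.imwrite("pics/we.png",cv2.resize(im[:260,190:450,::-1],None,fx=2.3,fy=2.3,interpolation=cv2.INTER_CUBIC));print(state()["clock"])
E
```

```text
base [ 0.17  0.15 -0.08] 42.3833
0.1044 [-0.74  0.19  0.31]
0.1048 [ 0.03 -0.47  0.35]
0.1052 [-0.05  0.62 -0.09]
0.1056 [-0.62  0.02  0.13]
0.106 [-0.26 -0.18 -0.19]
0.1064 [-0.1  -0.04 -0.56]
0.1068 [-1.57 -0.2   0.43]
0.1072 [-2.65  0.11  0.84]
45.5667
46.725
```

View pics/we.png

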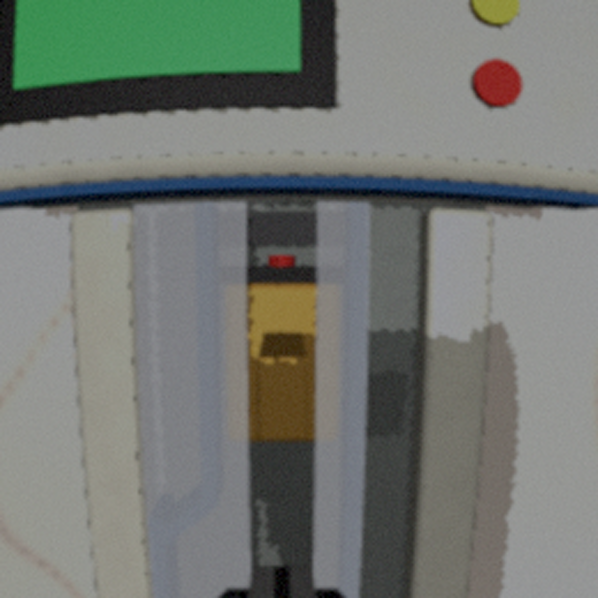

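The casting sits flush against the head (rows 268–283), with the plunger's tail out behind. The nudge met stiffness straight away, with no free sliding first, so it was already home. Handing in.

```bash
python3 -c "
from h import *
print(arm.hand_in())"
```

```text
the job is handed in; nothing more can be done
None
```

The brass casting is home against the measuring head with the plunger pressed in, the flap is shut behind it, and the job was handed in at about 47 s. Peak press on the head was about 5 N, roughly 1.3 mm of its 5 mm limit.

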